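# Clear the mounting stage and tuck the scale plate under its hold-down leaf

## Robot

A 6-joint arm with a two-finger parallel gripper is mounted at the origin on the work surface. World frame = base frame: x ahead of the robot, y to its left, z up, the work surface at z = 0. Lengths are in m, angles in degrees, forces in N, time in s.
With the tool pointing down it reaches from about 0.325 to 0.85 m from the base axis. Payload 4.4 kg.
Tool frame: the origin (TCP) lies at the centre of the arm's flange, where the gripper is bolted on; the fingertips stand 199 mm ahead of it and the grasp point (between the pads) lies 180 mm ahead of it (tip_reach is the distance from the TCP to the fingertips, in m); z points along the fingers, y is the direction in which the jaws open and shut (so a half turn about z gives the same grasp; the last joint's range is limited). The gripper opens to 94 mm and grips with 3 to 60 N. Pads are 16 mm wide; open, the fingers measure 119 mm over their backs; the gripper's body (75 mm by 177 mm) begins 78 mm behind the grasp point.
Start: joints at [62.08, 11.837, 88.321, -0, 79.842, -8.623], TCP at [0.19, 0.543, 0.405] pointing down, gripper open.
Joint ranges: [-156.59, 156.59], [-49.26, 127.26], [12.9, 141.05], [-63.56, 243.56], [4.71, 150.69], [-161.64, 161.64]. Speed limits (degrees/s): [159.86, 159.86, 180, 180, 180, 180].

## Interface

Orientations are given as [roll, pitch, yaw] about the fixed x, y, z axes, in that order (R = Rz(yaw) Ry(pitch) Rx(roll)).
In Python, from bench import sense, read_camera, get_calibration, hand_in, tip_reach gives the robot as it stands.
- The arm moves only by the tool carry_out, never from a script. Its argument "increments" is a list of rows, each an object with "translation": the shift along the tool's x, y, z in mm, a list of three; "yaw": the turn about the tool's z in rad; "jaw": the closure, from -1 (fully open) to 1 (shut). In form: [{"translation": [x, y, z], "yaw": yaw, "jaw": jaw}, ...]. A call has exactly 5 rows; each row is the pose to reach, as a shift and turn from the pose measured when the call began, along the tool's axes at that moment; what a row does not reach only later rows make up. A row lasts 1/8 s, in which the tool goes at most 62.5 mm and 10.7 degrees, less where a joint would pass 70% of its speed; a pose out of reach is approached as far as the arm can. A call with a gripper value outside its range is refused whole. The fingers move at their own pace and stop on an object; "newtons" is the grip in N (left out, the last holds). Time passes only in rows, so rows that repeat a pose let the fingers close, or fill a call up. It gives the time, the measured TCP pose, the force and the opening at its end, in the units of the state.
- sense(): the state, without advancing time (a new reading comes with each control period).
- read_camera(name): name is "side" or "top" or "wrist"; returns the picture (480x640x3 uint8, red, green, blue); there is no depth.
- get_calibration(name): a dict with "fx", "fy", "cx", "cy" (pixels), "distortion" ([k1, k2, p1, p2, k3] as OpenCV has them; the pictures are not rectified), "R" (3x3) and "t" (3): a world point X has camera coordinates R X + t; the wrist camera has in their place "mount" (4x4, takes a point from camera to tool coordinates, whose origin is the TCP and whose axes are the flange's). Camera axes: x right, y down, z forward; pixel columns grow to the right and rows downward; lengths in m; the calibration is good to about 2 mm. A picture is of the moment at which its call begins: read the wrist's pose just before it. get_calibration takes no time and is no camera call.
- hand_in(): hands the job in, once; it reports no verdict.
The state is a dict: "time": time; "joints": joint angles; "qvel": joint speeds; "joint_torque": joint torques, N m; "tool_pos": TCP position; "orientation": TCP orientation; "wrist_force": force on the tool from outside, world axes, zero at the start; "torque": the same for the moment, N m; "grip_width": opening from 0.0 (shut) to 1.0 (fully open).
Only numpy, scipy, OpenCV 4.12 (cv2) and the standard library are available. Lean on these libraries where they do the work, as an engineer would, in place of code of your own. Each camera call takes 0.05 s, during which the arm holds its last target.

## Task

Clear the red-lidded slide case off the black mounting stage by stacking it squarely on the column of two cases. Then take the white scale plate by its blue fin, lay it on the stage and slide its front edge under the brass leaf without lifting the leaf, square and centred, until the red line across the plate lies at the leaf's front edge. Finish while still holding the fin and pressing the plate down flat on the stage (about 10 N); do not let go, and leave everything else where it stands.

Things in the scene. Friction and masses are not known exactly. Their poses are not given: they have to be found in the camera images.
- stage: black mounting stage, a board 220 (x) x 180 (y) x 10 mm fixed to the desk; origin at the centre of its underside, its top is 10 mm above the origin. Its x axis points away from the robot, from the open area to the leaf. At x = 89 to 103 mm stands a dark steel hinge block, 130 mm wide, top 30 mm above the desk; the open area lies at x = -110 to +30 mm.
- lip (a point): point on the stage's top surface (10 mm above the desk) straight below the middle of the brass leaf's front edge, 30 mm in +x from the stage's middle; axes as the stage. The leaf runs from here 58 mm in +x to its hinge, is 110 mm wide (y) and 3 mm thick, its underside 9 mm above the stage top, with the first 10 mm bent up a little as a lead-in.
- leaf (a joint): tilt in rad of the brass hold-down leaf about its hinge at its far (+x) edge: 0 = down at rest, grows as its front edge is lifted (0.1 rad = about 6 mm at the edge). Swings freely, kept down by its weight (80 g) and a weak spring.
- plate: white scale plate 110 (x) x 80 (y) x 4 mm, loose, about 140 g, lying flat on the desk; origin at the centre of its underside. +x points to the front edge that goes under the leaf. A blue upright fin, 36 (x) x 12 (y) mm, stands on it with its middle at x = -20 mm, y = 0, its top 42 mm above the plate's underside. Black scale ticks lie on the +y side behind the red line.
- line (a point): middle of the red line across the plate, in the plane of the plate's underside, 25 mm in +x from the plate's middle and so 30 mm behind the front edge; axes as the plate.
- case_out: closed slide case with red lid, 76 (x) x 50 (y) x 32 mm, about 130 g, loose, standing on the open area of the stage; origin at the centre of its underside.
- case_mid: closed slide case with yellow lid, same size, the upper one of the column of two; origin at the centre of its underside, its top 32 mm higher.
- case_low: closed slide case with green lid, same size, the foot of the column, standing on the desk; origin at the centre of its underside.
- jar: clear jar with blue cap, diameter 72, height 95 mm, bystander; origin at the centre of its underside.
- amber: amber bottle, diameter 44, height 85 mm, bystander; origin at the centre of its underside.
- vial_a: white vial, diameter 28, height 55 mm, bystander; origin at the centre of its underside.
- vial_b: second white vial, same size, bystander; origin at the centre of its underside.
- pin_tray: grey open tray 90 x 120 x 25 mm, bystander; origin at the centre of its underside.
- brush: small brush 160 mm long lying on the desk, bystander; origin under its middle.

How it is judged (in metres and radians):
On the way, in this order (a step that is already met when the one before it is completed fails the run):
1. the red-lidded case stands squarely on the column, let go (horizontal distance between case_out and case_mid below 0.01 m and angle between the x axis of case_out and the x axis of case_mid, either way round below 0.15 rad and z of case_out in the frame of case_mid between 0.028 and 0.036 m and horizontal distance between case_mid and case_low below 0.01 m and angle between the x axis of case_mid and the x axis of case_low, either way round below 0.15 rad and z of case_mid in the frame of case_low between 0.028 and 0.036 m and angle between case_out's own z axis and vertical below 0.06 rad and linear speed of case_out below 0.02 m/s and contact force between the fingers and case_out below 0.1 N and distance of case_low from where it was at the start of the episode below 0.04 m), for 0.2 s.
2. the plate lies under the leaf with its red line at the leaf's edge, the leaf down (x of line in the frame of lip between -0.008 and 0.008 m and y of line in the frame of lip between -0.012 and 0.012 m and z of line in the frame of lip between -0.003 and 0.003 m and angle between the x axis of plate and the x axis of stage, either way round below 0.08 rad and angle between plate's own z axis and vertical below 0.03 rad and value of joint leaf below 0.03 rad), for 0.1 s.
At the end, for the whole second after the job is handed in: Cases in one column: each within 10 mm, 0.15 rad of the one below, top one let go, foot moved under 40 mm. Plate flat on stage (0.03 rad, 3 mm), red line within 8 mm of leaf edge, centred to 12 mm, square to 0.08 rad, leaf under 0.03 rad; robot holds it (3 N) and presses it down over 4 N (all of step 1 and all of step 2 and contact force between stage and plate above 4 N and contact force between the fingers and plate above 3 N and linear speed of plate below 0.02 m/s); the arm keeps its last pose, push and grip.
It fails at once if the leaf is lifted (over 0.1 rad) (value of joint leaf above 0.1 rad).
It fails at once if a bystander is disturbed (moved over 30 mm) (distance of any of jar, amber, vial_a, vial_b, pin_tray, brush from where it was at the start of the episode above 0.03 m).
It also fails if it takes over 54 s, if anything falls off the work surface, if the arm or the gripper's body presses on something with over 40 N, if the wrist force passes 120 N, or if a joint passes its speed limit or range.

## Working session

There is one attempt and no reset: what is moved stays moved. The work goes in short steps, Python scripts to look and compute and a tool call to move; the robot and the scene stay as the last step left them, time stands still between calls to the robot, and variables do not carry over. Pictures are saved under pics/ and viewed, and the job is handed in when it is done.

Besides the shell and the picture viewer there is one more tool, called as name(argument=value, ...) on one line, values as JSON. carry_out: Moves the arm, as the interface text tells. Its arguments: {"type":"object","properties":{"increments":{"type":"array","items":{"type":"object","properties":{"translation":{"type":"array","items":{"type":"number"}},"yaw":{"type":"number"},"jaw":{"type":"number"}}}},"newtons":{"type":"number"}},"required":["increments"]}

```bash
ls; mkdir -p pics
python3 - <<'E'
from bench import *
import cv2,json
print(sense()); print(tip_reach)
for n in ["side","top","wrist"]:
    im=read_camera(n); cv2.imwrite(f"pics/{n}0.png",im[:,:,::-1]); print(n,get_calibration(n))
E
```

```text
pics
{'time': 0.0, 'joints': array([ 6.20806381e+01,  1.18836427e+01,  8.84030596e+01,  1.67737646e-03,
        7.98406515e+01, -8.62302056e+00]), 'qvel': array([-0.06167712,  0.00594928, -0.01894449, -0.00476514,  0.01992319,
       -0.00271116]), 'joint_torque': array([-1.47896139e-03, -3.70880628e+01, -2.81415027e+01,  6.95803296e-02,
        3.62591562e-02, -1.84625483e-04]), 'tool_pos': array([0.18985088, 0.54238005, 0.40351072]), 'orientation': array([-1.79874333e+02, -2.07262312e-02,  1.60703338e+02]), 'wrist_force': array([ 0.37047893,  0.35112543, -0.84151611]), 'torque': array([-0.0316064 , -0.0217355 ,  0.01864937]), 'grip_width': 0.9997729724302397}
0.1992
side {'fx': 545.022259074647, 'fy': 545.022259074647, 'cx': 318.9840879861359, 'cy': 235.9416210627272, 'distortion': array([-0.07612014,  0.        ,  0.        ,  0.        ,  0.        ]), 'R': array([[ 0.70933488, -0.70465889,  0.01731659],
       [-0.40953241, -0.43199631, -0.8035312 ],
       [ 0.57369611,  0.56288101, -0.59501071]]), 't': array([-0.38734099,  0.277821  ,  0.96555557])}
top {'fx': 467.669227454227
[... 219 characters left out ...]
7],
       [-0.99240698, -0.02018546, -0.12132986],
       [ 0.1207854 ,  0.02630562, -0.99233004]]), 't': array([0.01615982, 0.56472622, 1.16246594])}
wrist {'fx': 427.01258587702677, 'fy': 427.01258587702677, 'cx': 320.20288538895255, 'cy': 242.8911930239338, 'distortion': array([-0.07457865,  0.        ,  0.        ,  0.        ,  0.        ]), 'mount': array([[-1.76151443e-03, -9.74103073e-01, -2.26097548e-01,
         6.45230486e-02],
       [ 9.99998354e-01, -1.81417660e-03,  2.51372145e-05,
         1.78374846e-04],
       [-4.34667117e-04, -2.26097131e-01,  9.74104665e-01,
         2.02050625e-02],
       [ 0.00000000e+00,  0.00000000e+00,  0.00000000e+00,
         1.00000000e+00]])}
```

View pics/top0.png

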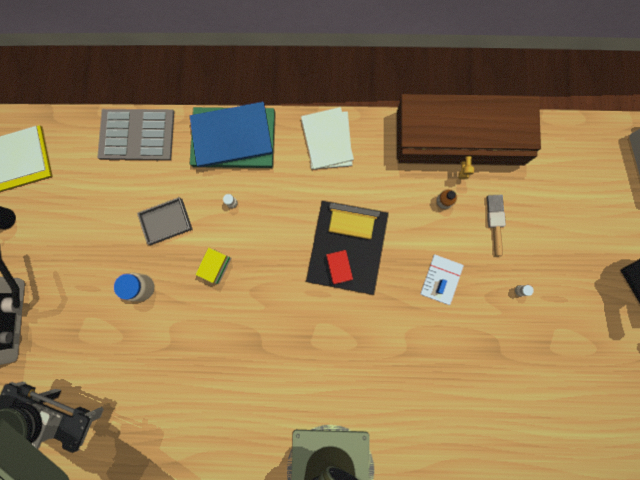

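View pics/side0.png

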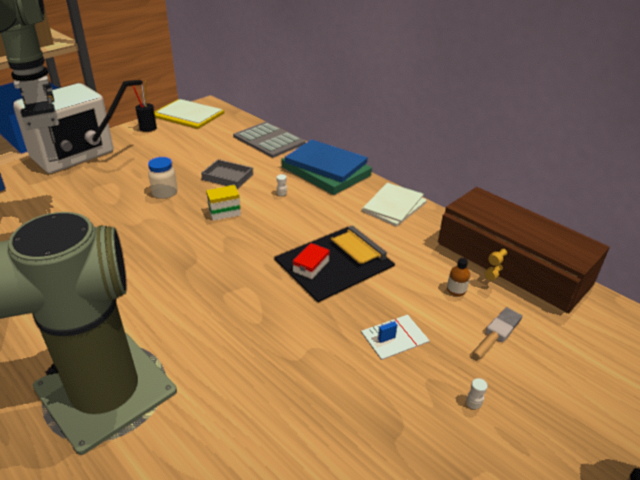

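View pics/wrist0.png

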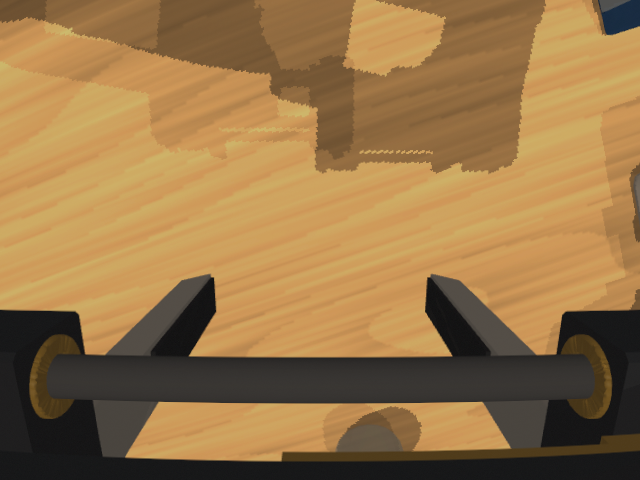

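```bash
cat > h.py <<'E'
import numpy as np, cv2
from bench import *
from scipy.spatial.transform import Rotation as Ro
def cam(name,state=None):
    c=get_calibration(name)
    K=np.array([[c['fx'],0,c['cx']],[0,c['fy'],c['cy']],[0,0,1]]); d=np.array(c['distortion'])
    if name=='wrist':
        T=np.eye(4); T[:3,:3]=Ro.from_euler('xyz',state['orientation'],degrees=True).as_matrix(); T[:3,3]=state['tool_pos']
        W=T@c['mount']; R=W[:3,:3].T; t=-R@W[:3,3]
    else: R,t=np.array(c['R']),np.array(c['t'])
    return K,d,R,t
def toplane(C,px,z):
    K,d,R,t=C
    u=cv2.undistortPoints(np.asarray(px,float).reshape(-1,1,2),K,d).reshape(-1,2)
    r=np.c_[u,np.ones(len(u))]@R; o=-R.T@t
    return (o+r*((z-o[2])/r[:,2])[:,None])[:,:2]
def proj(C,X):
    K,d,R,t=C
    return cv2.projectPoints(np.asarray(X,float).reshape(-1,1,3),cv2.Rodrigues(R)[0],t,K,d)[0].reshape(-1,2)
def blob(im,lo,hi,roi,n=0):
    x0,y0,x1,y1=roi
    hsv=cv2.cvtColor(im,cv2.COLOR_RGB2HSV)
    m=cv2.inRange(hsv,np.array(lo),np.array(hi)) if lo[0]<=hi[0] else cv2.inRange(hsv,np.array([lo[0],lo[1],lo[2]]),np.array([180,hi[1],hi[2]]))|cv2.inRange(hsv,np.array([0,lo[1],lo[2]]),np.array(hi))
    k=np.zeros_like(m); k[y0:y1,x0:x1]=m[y0:y1,x0:x1]
    cs,_=cv2.findContours(k,cv2.RETR_EXTERNAL,cv2.CHAIN_APPROX_NONE)
    cs=sorted(cs,key=cv2.contourArea)[::-1]
    return cs[n].reshape(-1,2),k
def rect(C,im,lo,hi,roi,z):
    c,k=blob(im,lo,hi,roi)
    w=toplane(C,c,z)*1000
    (cx,cy),(a,b),ang=cv2.minAreaRect(w.astype(np.float32))
    if a<b: a,b,ang=b,a,ang+90
    ang=(ang+90)%180-90
    return np.round([cx,cy,a,b,ang],1)
E
python3 - <<'E'
from h import *
im=cv2.imread('pics/top0.png')[:,:,::-1].copy(); C=cam('top')
print('red',rect(C,im,(172,150,100),(8,255,255),(315,235,365,295),.042))
print('yel',rect(C,im,(25,150,120),(34,255,255),(185,235,240,295),.096-.032))
print('stage',rect(C,im,(0,0,0),(180,255,60),(295,190,400,305),.010))
print('plate',rect(C,im,(0,0,150),(180,60,255),(410,245,475,310),.004))
print('fin',rect(C,im,(100,150,80),(125,255,255),(425,270,455,300),.042))
print('leaf',rect(C,im,(15,120,100),(30,255,255),(315,200,385,242),.022))
print('redline',rect(C,im,(172,80,100),(8,255,255),(425,250,470,280),.004))
cv2.imwrite('pics/topz.png',cv2.resize(im[180:310,180:500],(800,325),interpolation=cv2.INTER_CUBIC)[:,:,::-1])
im=cv2.imread('pics/side0.png')
cv2.imwrite('pics/sidez.png',cv2.resize(im[170:380,180:480],None,fx=2.6,fy=2.6,interpolation=cv2.INTER_CUBIC))
E
```

```text
red [506.7 -13.5  78.3  51.9  14.3]
yel [502.4 308.8  77.   50.8 -22.8]
stage [561.  -32.9 215.4 175.3  -9.6]
plate [ 482.  -279.7  111.5   82.3  -18.9]
fin [ 462.7 -270.9   33.6   11.   -18.7]
leaf [620.7 -43.8 119.3  60.6  80.6]
redline [ 518.4 -251.1    2.6    0.   -88.8]
```

View pics/topz.png

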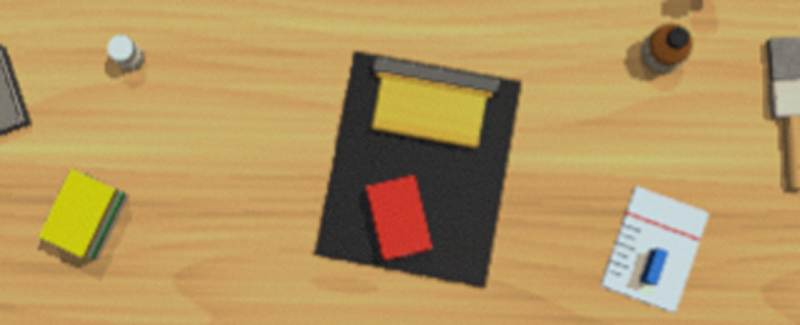

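View pics/sidez.png

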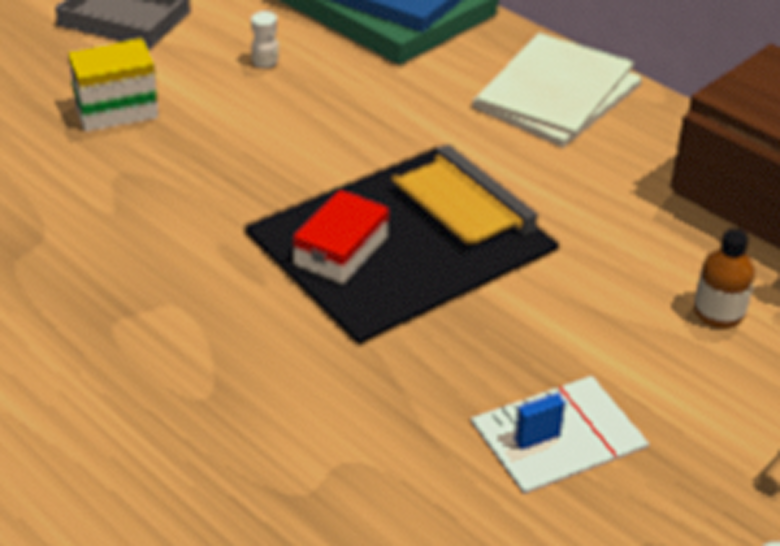

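```bash
cat >> h.py <<'E'
def go(x,y,z,yaw):
    s=sense(); R=Ro.from_euler('xyz',s['orientation'],degrees=True).as_matrix()
    d=R.T@(np.array([x,y,z])-s['tool_pos']*1000)
    w=s['orientation'][2]; dy=-((yaw-w+180)%360-180)
    print('t',round(s['time'],2),'pos',np.round(s['tool_pos']*1000,1),'ori',np.round(s['orientation'],2),'F',np.round(s['wrist_force'],1),'grip',round(s['grip_width']*94,1))
    print('  shift',np.round(d,1),'yaw',round(np.radians(dy),3))
E
python3 -c "
from h import *
go(507,-13.5,350,194.3)"
```

```text
t 0.15 pos [189.9 542.5 403.8] ori [-1.7991e+02 -1.0000e-02  1.6070e+02] F [-0.9  0.8 -0.5] grip 93.8
  shift [-483.  -419.9   54.4] yaw -0.586
```

carry_out(increments=[{"translation": [-483, -420, 54], "yaw": -0.586, "jaw": -1}, {"translation": [-483, -420, 54], "yaw": -0.586, "jaw": -1}, {"translation": [-483, -420, 54], "yaw": -0.586, "jaw": -1}, {"translation": [-483, -420, 54], "yaw": -0.586, "jaw": -1}, {"translation": [-483, -420, 54], "yaw": -0.586, "jaw": -1}])

```text
time: 0.78
tool_pos: [0.3382, 0.2829, 0.3794]
orientation: [-179.9, -0.0, -165.7]
wrist_force: [0.3, 0.4, 0.8]
grip_width: 1.0
```

```bash
python3 -c "
from h import *
go(507,-13.5,350,194.3)"
```

```text
t 0.78 pos [338.2 282.9 379.4] ori [-1.7992e+02 -4.0000e-02 -1.6566e+02] F [0.3 0.4 0.8] grip 94.0
  shift [ -90.2 -329.    29.7] yaw 0.001
```

carry_out(increments=[{"translation": [-90, -329, 30], "yaw": 0, "jaw": -1}, {"translation": [-90, -329, 30], "yaw": 0, "jaw": -1}, {"translation": [-90, -329, 30], "yaw": 0, "jaw": -1}, {"translation": [-90, -329, 30], "yaw": 0, "jaw": -1}, {"translation": [-90, -329, 30], "yaw": 0, "jaw": -1}])

```text
time: 1.4
tool_pos: [0.4918, 0.0119, 0.3523]
orientation: [-179.9, -0.0, -165.7]
wrist_force: [0.2, 0.8, -0.7]
grip_width: 1.0
```

carry_out(increments=[{"translation": [0, -18, 0], "yaw": 0, "jaw": -1}, {"translation": [0, -18, 0], "yaw": 0, "jaw": -1}, {"translation": [0, -18, 0], "yaw": 0, "jaw": -1}, {"translation": [0, -18, 0], "yaw": 0, "jaw": -1}, {"translation": [0, -18, 0], "yaw": 0, "jaw": -1}])

```text
time: 2.02
tool_pos: [0.496, -0.0046, 0.3524]
orientation: [-179.9, -0.0, -165.6]
wrist_force: [0.6, -1.1, -0.5]
grip_width: 1.003
```

```bash
python3 -c "
from h import *
s=sense(); im=read_camera('wrist'); cv2.imwrite('pics/w1.png',im[:,:,::-1])
C=cam('wrist',s)
print(rect(C,im,(172,150,100),(8,255,255),(0,0,640,480),.042))
go(507,-13.5,214,194.3)"
```

```text
[506.  -13.6  77.3  50.3  14.1]
t 2.08 pos [496.1  -4.7 352.4] ori [-1.7993e+02 -1.0000e-02 -1.6560e+02] F [-0.   0.5  0.7] grip 93.7
  shift [ -8.4 -11.1 138.4] yaw 0.002
```

View pics/w1.png

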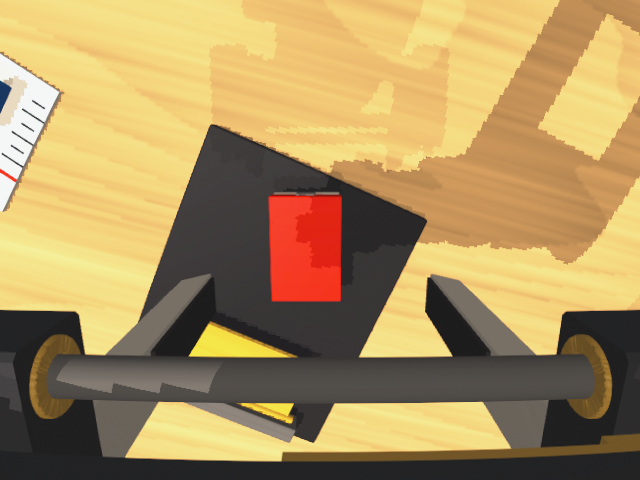

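carry_out(increments=[{"translation": [-8, -11, 50], "yaw": 0, "jaw": -1}, {"translation": [-8, -11, 100], "yaw": 0, "jaw": -1}, {"translation": [-7.5, -11, 125], "yaw": 0.005, "jaw": -1}, {"translation": [-7.5, -11, 138], "yaw": 0.005, "jaw": -1}, {"translation": [-7.5, -11, 138], "yaw": 0.005, "jaw": -1}])

```text
time: 2.7
tool_pos: [0.506, -0.0134, 0.2141]
orientation: [-180.0, -0.1, -165.9]
wrist_force: [-0.2, 0.4, 0.8]
grip_width: 1.0
```

```bash
python3 -c "
from h import *
go(506,-13.6,214,194.1)"
```

```text
t 2.7 pos [506.  -13.4 214.1] ori [-1.7996e+02 -7.0000e-02 -1.6586e+02] F [-0.2  0.4  0.8] grip 94.0
  shift [ 0.  -0.2  0.1] yaw 0.001
```

carry_out(increments=[{"translation": [0, 0, 0], "yaw": 0, "jaw": 1}, {"translation": [0, 0, 0], "yaw": 0, "jaw": 1}, {"translation": [0, 0, 0], "yaw": 0, "jaw": 1}, {"translation": [0, 0, 0], "yaw": 0, "jaw": 1}, {"translation": [0, 0, 0], "yaw": 0, "jaw": 1}], newtons=20)

```text
time: 3.32
tool_pos: [0.506, -0.0134, 0.2143]
orientation: [-180.0, -0.1, -165.9]
wrist_force: [-0.2, 0.5, 1.8]
grip_width: 0.529
```

carry_out(increments=[{"translation": [0, 0, 0], "yaw": 0, "jaw": 1}, {"translation": [0, 0, -10], "yaw": 0, "jaw": 1}, {"translation": [0, 0, -50], "yaw": 0, "jaw": 1}, {"translation": [0, 0, -90], "yaw": 0, "jaw": 1}, {"translation": [0, 0, -110], "yaw": 0, "jaw": 1}])

```text
time: 3.95
tool_pos: [0.5067, -0.0134, 0.3274]
orientation: [-179.9, 0.2, -165.9]
wrist_force: [-0.4, -0.2, -0.9]
grip_width: 0.529
```

```bash
python3 -c "
from h import *
s=sense(); im=read_camera('wrist'); cv2.imwrite('pics/w2.png',im[:,:,::-1])
C=cam('wrist',s)
print(rect(C,im,(172,150,100),(8,255,255),(0,0,640,480),.042+s['tool_pos'][2]-.214))
go(502.4,308.8,330,157.2)"
```

```text
[496.3 -16.7  56.3  49.5  14.2]
t 4.0 pos [507.5 -13.5 329.4] ori [-179.76    0.36 -165.85] F [ 1.3  0.8 -0.1] grip 49.8
  shift [-73.9 313.8  -1.4] yaw 0.645
```

View pics/w2.png

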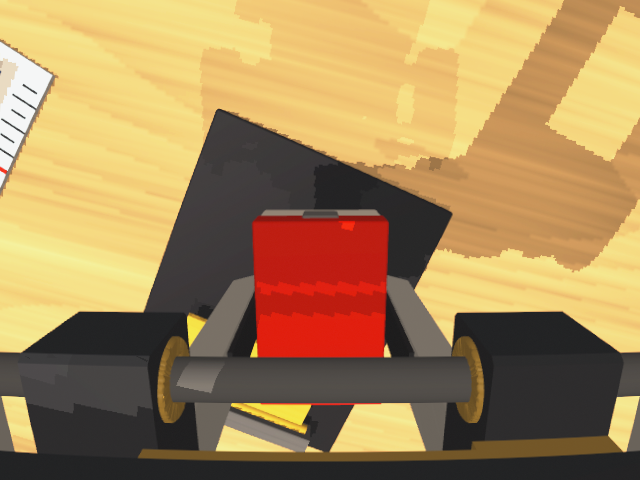

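carry_out(increments=[{"translation": [-74, 314, -1], "yaw": 0.645, "jaw": 1}, {"translation": [-74, 314, -1], "yaw": 0.645, "jaw": 1}, {"translation": [-74, 314, -1], "yaw": 0.645, "jaw": 1}, {"translation": [-74, 314, -1], "yaw": 0.645, "jaw": 1}, {"translation": [-74, 314, -1], "yaw": 0.645, "jaw": 1}])

```text
time: 4.62
tool_pos: [0.5025, 0.2791, 0.3287]
orientation: [-180.0, 0.4, 157.1]
wrist_force: [1.0, -0.1, 0.7]
grip_width: 0.53
```

```bash
python3 -c "
from h import *
s=sense(); im=read_camera('wrist'); cv2.imwrite('pics/w3.png',im[:,:,::-1])
go(502.4,308.8,330,157.2)"
```

```text
t 4.67 pos [501.5 285.6 329.2] ori [179.58   0.3  157.45] F [ 0.8  3.8 -0.6] grip 49.7
  shift [ 8.  21.8 -0.6] yaw 0.004
```

View pics/w3.png

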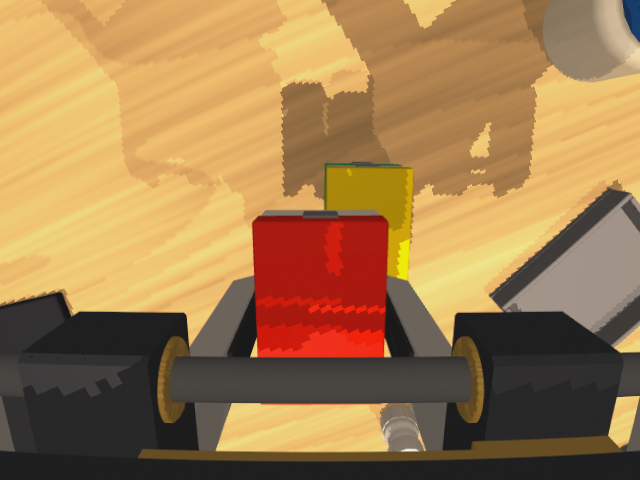

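```bash
python3 -c "
from h import *
s=sense(); im=cv2.imread('pics/w3.png')[:,:,::-1].copy()
c,k=blob(im,(24,150,100),(34,255,255),(315,150,425,290))
C=cam('wrist',s)
# expected corners of yellow from top measurement
a=np.radians(157.2);cc=np.array([502.4,308.8]);u=np.array([np.cos(a),np.sin(a)]);v=np.array([-u[1],u[0]])
P=[cc+38*u+25*v,cc+38*u-25*v]
print(proj(C,[[*(p/1000),.064] for p in P]), P)
print(c[:,0].min(),c[:,0].max(),c[:,1].min(),c[np.abs(c[:,1]-c[:,1].min())<4])
print(toplane(C,[[326.5,165.5],[412.5,168]],.064)*1000)
R=cv2.minAreaRect(toplane(C,c,.064).astype(np.float32)*1000);print(R)
" | head -60
```

```text
[[310.89313822 174.68855425]
 [398.52127868 175.04487745]] [array([457.68131058, 300.4790135 ]), array([477.0570899 , 346.57217107])]
326 407 170 [[398 170]
 [398 171]
 [397 172]
 [396 171]
 [395 171]
 [394 171]
 [393 171]
 [393 172]
 [393 173]
 [390 173]
 [391 172]
 [390 173]
 [389 173]
 [407 173]
 [406 172]
 [406 171]
 [405 172]
 [404 173]
 [403 173]
 [402 173]
 [401 173]
 [400 172]
 [401 171]
 [402 171]
 [403 171]
 [404 170]
 [403 170]
 [402 171]
 [401 171]
 [400 170]
 [399 171]]
[[456.32401139 310.64242207]
 [476.37218324 355.38029817]]
((480.5908203125, 326.50531005859375), (10.471685409545898, 50.24922561645508), 5.351781845092773)
```

carry_out(increments=[{"translation": [-20, 12, 0], "yaw": 0.004, "jaw": 1}, {"translation": [-20, 12, 0], "yaw": 0.004, "jaw": 1}, {"translation": [-20, 12, 0], "yaw": 0.004, "jaw": 1}, {"translation": [-20, 12, 0], "yaw": 0.004, "jaw": 1}, {"translation": [-20, 12, 0], "yaw": 0.004, "jaw": 1}])

```text
time: 5.3
tool_pos: [0.5243, 0.2884, 0.3294]
orientation: [179.6, 0.3, 157.2]
wrist_force: [0.2, -0.3, -0.5]
grip_width: 0.532
```

```bash
python3 -c "
from h import *
s=sense(); im=read_camera('wrist'); cv2.imwrite('pics/w4.png',im[:,:,::-1])
C=cam('wrist',s)
a=np.radians(157.2);cc=np.array([502.4,308.8]);u=np.array([np.cos(a),np.sin(a)]);v=np.array([-u[1],u[0]])
P=[cc+38*u+25*v,cc+38*u-25*v]
print(s['qvel'],proj(C,[[*(p/1000),.064] for p in P]), P)
go(502.4,308.8,269,157.2)"
```

```text
[ 0.16378446  0.112317   -0.49651314  0.1282214   0.03431225 -0.10506296] [[290.01402625 139.04606173]
 [379.21806428 138.96555547]] [array([457.68131058, 300.4790135 ]), array([477.0570899 , 346.57217107])]
t 5.35 pos [524.4 288.5 329.5] ori [179.59   0.29 157.18] F [-0.3 -0.  -0.8] grip 50.0
  shift [28.4  9.7 60.4] yaw -0.0
```

View pics/w4.png

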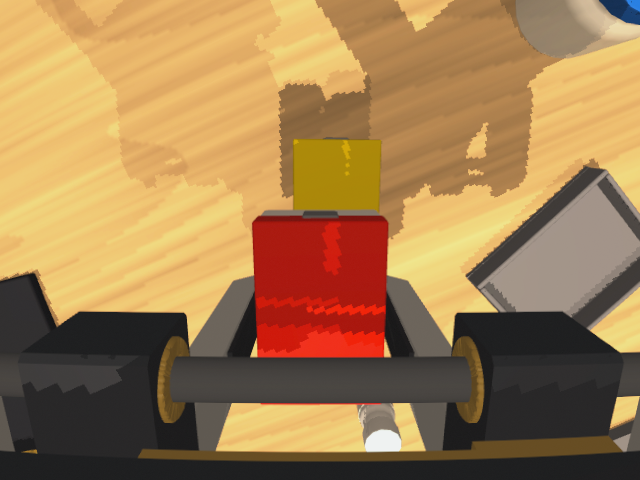

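carry_out(increments=[{"translation": [28.5, 11, 0], "yaw": 0, "jaw": 1}, {"translation": [28.5, 11, 25], "yaw": 0, "jaw": 1}, {"translation": [28.5, 11, 45], "yaw": 0, "jaw": 1}, {"translation": [28.5, 11, 55], "yaw": 0, "jaw": 1}, {"translation": [28.5, 11, 56], "yaw": 0, "jaw": 1}])

```text
time: 5.98
tool_pos: [0.5026, 0.3097, 0.2729]
orientation: [179.6, 0.2, 157.2]
wrist_force: [0.6, -0.0, -1.9]
grip_width: 0.533
```

```bash
python3 -c "
from h import *
im=read_camera('wrist'); cv2.imwrite('pics/w5.png',im[:,:,::-1])
im=read_camera('side'); cv2.imwrite('pics/s5.png',cv2.resize(im[140:260,120:300],None,fx=4,fy=4,interpolation=cv2.INTER_CUBIC)[:,:,::-1])
go(503,310.3,268,157.2)"
```

```text
t 6.08 pos [503.2 310.  274. ] ori [179.54   0.34 157.17] F [ 0.2  0.3 -1.7] grip 49.9
  shift [0.3 0.2 6. ] yaw -0.001
```

View pics/w5.png

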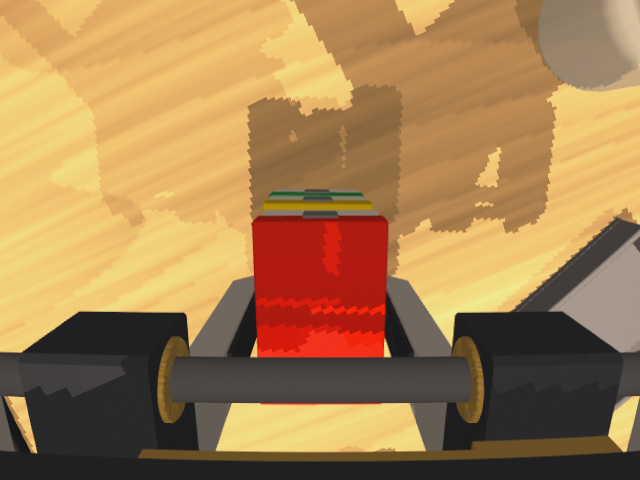

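View pics/s5.png

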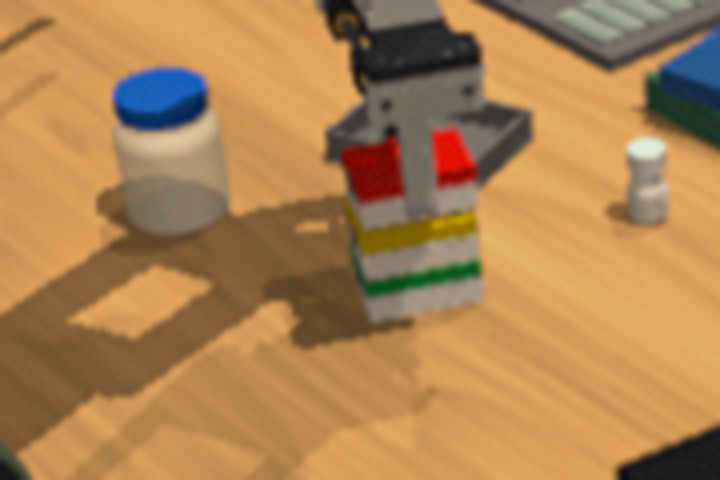

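carry_out(increments=[{"translation": [0.3, -0.6, 3], "yaw": 0, "jaw": 1}, {"translation": [0.3, -0.6, 5], "yaw": 0, "jaw": 1}, {"translation": [0.3, -0.6, 6.5], "yaw": 0, "jaw": 1}, {"translation": [0.3, -0.6, 6.5], "yaw": 0, "jaw": 1}, {"translation": [0.3, -0.6, 6.5], "yaw": 0, "jaw": 1}])

```text
time: 6.7
tool_pos: [0.5029, 0.3096, 0.2684]
orientation: [179.5, 0.4, 157.2]
wrist_force: [-1.3, -1.0, 5.4]
grip_width: 0.531
```

```bash
python3 -c "
from h import *
go(503,310.3,268,157.2)"
```

```text
t 6.7 pos [502.9 309.6 268.4] ori [179.53   0.37 157.18] F [-1.3 -1.   5.4] grip 49.9
  shift [0.2 0.7 0.4] yaw -0.0
```

Contact (5 N). Release gently, then rise.

carry_out(increments=[{"translation": [0, 0, 0], "yaw": 0, "jaw": 0.3}, {"translation": [0, 0, 0], "yaw": 0, "jaw": -0.3}, {"translation": [0, 0, 0], "yaw": 0, "jaw": -0.6}, {"translation": [0, 0, 0], "yaw": 0, "jaw": -1}, {"translation": [0, 0, 0], "yaw": 0, "jaw": -1}])

```text
time: 7.32
tool_pos: [0.5029, 0.3096, 0.2683]
orientation: [179.5, 0.4, 157.2]
wrist_force: [-1.1, 0.1, -0.9]
grip_width: 0.921
```

carry_out(increments=[{"translation": [0, 0, -20], "yaw": 0, "jaw": -1}, {"translation": [0, 0, -60], "yaw": 0, "jaw": -1}, {"translation": [0, 0, -100], "yaw": 0, "jaw": -1}, {"translation": [0, 0, -130], "yaw": 0, "jaw": -1}, {"translation": [0, 0, -130], "yaw": 0, "jaw": -1}])

```text
time: 7.95
tool_pos: [0.5026, 0.3094, 0.4032]
orientation: [179.1, 0.7, 157.2]
wrist_force: [0.1, -0.1, 0.4]
grip_width: 1.0
```

```bash
python3 -c "
from h import *
s=sense();im=read_camera('wrist'); cv2.imwrite('pics/w6.png',im[:,:,::-1]);C=cam('wrist',s)
print(rect(C,im,(172,150,100),(8,255,255),(0,0,640,480),.096))
im=read_camera('side'); cv2.imwrite('pics/s6.png',cv2.resize(im[140:260,120:300],None,fx=4,fy=4,interpolation=cv2.INTER_CUBIC)[:,:,::-1])
go(463,-271,340,-18.8)"
```

```text
[504.9 310.9  76.2  49.8 -23. ]
t 8.05 pos [501.5 308.9 398.4] ori [179.51   0.38 157.18] F [-0.2  0.4 -1.1] grip 94.0
  shift [-189.  -549.9   55. ] yaw 3.071
```

View pics/w6.png

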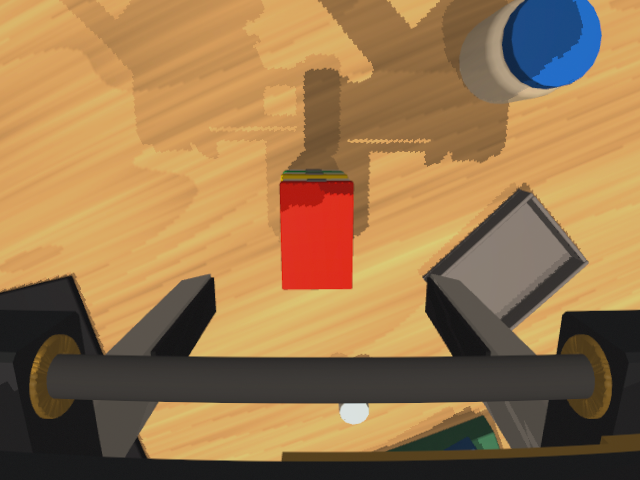

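View pics/s6.png

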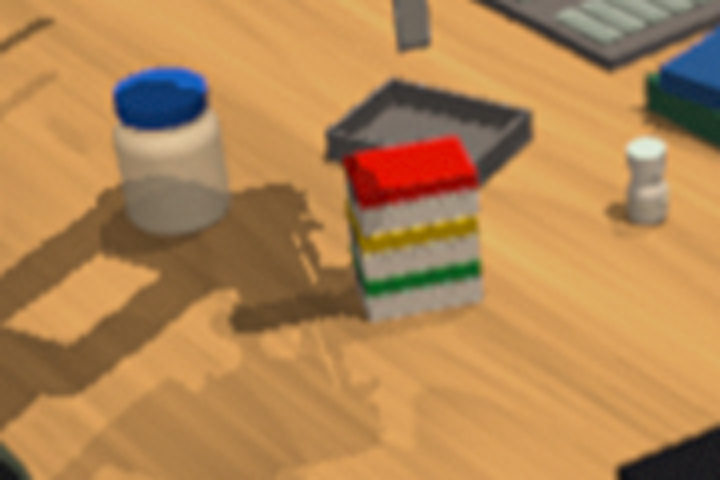

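carry_out(increments=[{"translation": [-189, -550, 40], "yaw": 3.07, "jaw": -1}, {"translation": [-189, -550, 40], "yaw": 3.07, "jaw": -1}, {"translation": [-189, -550, 40], "yaw": 3.07, "jaw": -1}, {"translation": [-189, -550, 40], "yaw": 3.07, "jaw": -1}, {"translation": [-189, -550, 40], "yaw": 3.07, "jaw": -1}])

```text
time: 8.68
tool_pos: [0.4796, -0.0037, 0.3729]
orientation: [179.6, -0.3, 103.1]
wrist_force: [0.5, 0.4, 0.5]
grip_width: 0.996
```

```bash
python3 -c "
from h import *
go(463,-271,340,-18.8)"
```

```text
t 8.68 pos [479.6  -3.7 372.9] ori [179.6   -0.26 103.13] F [0.5 0.4 0.5] grip 93.6
  shift [-256.7  -77.1   31.2] yaw 2.128
```

carry_out(increments=[{"translation": [-257, -77, 31], "yaw": 2.128, "jaw": -1}, {"translation": [-257, -77, 31], "yaw": 2.128, "jaw": -1}, {"translation": [-257, -77, 31], "yaw": 2.128, "jaw": -1}, {"translation": [-257, -77, 31], "yaw": 2.128, "jaw": -1}, {"translation": [-257, -77, 31], "yaw": 2.128, "jaw": -1}])

```text
time: 9.3
tool_pos: [0.4617, -0.274, 0.3374]
orientation: [-179.9, -0.4, 49.2]
wrist_force: [0.3, 0.8, 0.5]
grip_width: 0.997
```

```bash
python3 -c "
from h import *
go(463,-271,340,-18.8)"
```

```text
t 9.3 pos [ 461.7 -274.   337.4] ori [-179.9    -0.44   49.16] F [0.3 0.8 0.5] grip 93.7
  shift [ 3.1 -1.  -2.5] yaw 1.186
```

carry_out(increments=[{"translation": [3, -1, -2], "yaw": 1.186, "jaw": -1}, {"translation": [3, -1, -2], "yaw": 1.186, "jaw": -1}, {"translation": [3, -1, -2], "yaw": 1.186, "jaw": -1}, {"translation": [3, -1, -2], "yaw": 1.186, "jaw": -1}, {"translation": [3, -1, -2], "yaw": 1.186, "jaw": -1}])

```text
time: 9.93
tool_pos: [0.4621, -0.2705, 0.3371]
orientation: [-179.5, -0.0, -4.3]
wrist_force: [-0.8, 0.4, 0.4]
grip_width: 1.0
```

carry_out(increments=[{"translation": [0, 0, 0], "yaw": 0.25, "jaw": -1}, {"translation": [0, 0, 0], "yaw": 0.25, "jaw": -1}, {"translation": [0, 0, 0], "yaw": 0.25, "jaw": -1}, {"translation": [0, 0, 0], "yaw": 0.25, "jaw": -1}, {"translation": [0, 0, 0], "yaw": 0.25, "jaw": -1}])

```text
time: 10.55
tool_pos: [0.462, -0.2704, 0.3366]
orientation: [-179.5, 0.2, -18.6]
wrist_force: [-0.3, 0.4, 0.2]
grip_width: 0.999
```

```bash
python3 -c "
from h import *
s=sense();im=read_camera('wrist'); cv2.imwrite('pics/w7.png',im[:,:,::-1]);C=cam('wrist',s)
print(rect(C,im,(100,150,60),(125,255,255),(100,0,540,350),.042))
print(rect(C,im,(0,0,150),(180,60,255),(100,0,540,350),.004))
go(463,-271,340,-18.8)"
```

```text
[ 465.6 -273.7   39.9   11.   -19.9]
[ 466.8 -274.2   80.2   78.4   70.4]
t 10.6 pos [ 462.1 -270.5  336.8] ori [-1.7948e+02  1.5000e-01 -1.8630e+01] F [-0.7 -0.4 -0.3] grip 93.7
  shift [ 1.1  0.2 -3.2] yaw 0.003
```

View pics/w7.png

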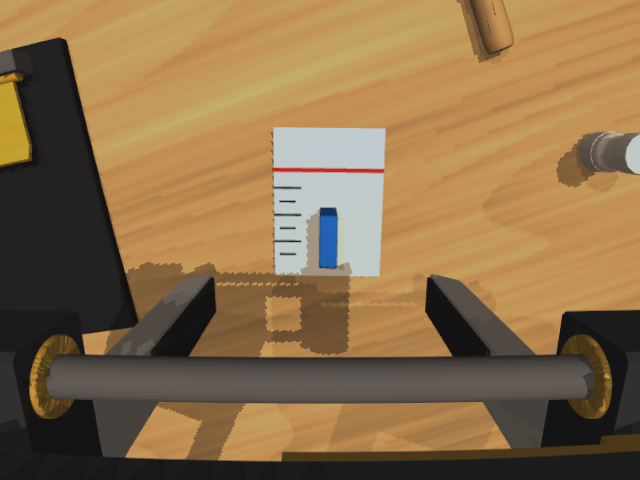

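```bash
python3 -c "
from h import *
s=sense();C=cam('wrist',s)
P=toplane(C,[[274,127],[386,128],[380,276],[275,275],[274,170],[384,171.5]],.004)*1000
print(P); c=P[:4].mean(0); print(c, np.linalg.norm(P[0]-P[1]),np.linalg.norm(P[1]-P[2]))
a=np.radians(-19.);print('fin',c-20*np.array([np.cos(a),np.sin(a)]))
d=P[4]-P[5];print(np.degrees(np.arctan2(d[1],d[0]))-90); d=P[0]-P[3];print(np.degrees(np.arctan2(d[1],d[0])));d=P[1]-P[2];print(np.degrees(np.arctan2(d[1],d[0])))
F=toplane(C,[[320,208],[337,209],[337,217],[320,217]],.042)*1000;print('fin top',F)
"
```

```text
[[ 546.50222726 -260.766072  ]
 [ 520.31571791 -335.99179076]
 [ 416.52374193 -299.77716167]
 [ 442.90505922 -223.76205655]
 [ 517.92774255 -250.40137081]
 [ 491.37992685 -325.62395627]]
[ 481.56168658 -280.07427024] 79.65326129596967 109.92849329649695
fin [ 462.65131507 -273.56290715]
-19.43913256639307
-19.656289694932497
-19.234671316588376
fin top [[ 486.15145951 -275.26298278]
 [ 482.01135744 -285.49514057]
 [ 477.02048985 -283.85069439]
 [ 480.55442669 -273.36484401]]
```

```bash
python3 -c "
from h import *
go(462.8,-273.4,208,-19.3)"
```

```text
t 10.6 pos [ 462.1 -270.5  336.8] ori [-1.7948e+02  1.5000e-01 -1.8630e+01] F [-0.7 -0.4 -0.3] grip 93.7
  shift [  2.    3.7 128.8] yaw 0.012
```

carry_out(increments=[{"translation": [2, 3.7, 50], "yaw": 0.012, "jaw": -0.5}, {"translation": [2, 3.7, 95], "yaw": 0.012, "jaw": -0.5}, {"translation": [2, 3.7, 118], "yaw": 0.012, "jaw": -0.5}, {"translation": [2, 3.7, 129], "yaw": 0.012, "jaw": -0.5}, {"translation": [2, 3.7, 129], "yaw": 0.012, "jaw": -0.5}])

```text
time: 11.22
tool_pos: [0.4628, -0.2734, 0.2075]
orientation: [-179.5, 0.2, -19.3]
wrist_force: [-0.4, 0.4, 1.3]
grip_width: 0.753
```

```bash
python3 -c "
from h import *
go(462.8,-273.4,208,-19.3)
im=read_camera('wrist'); cv2.imwrite('pics/w8.png',im[:,:,::-1])"
```

```text
t 11.22 pos [ 462.8 -273.4  207.5] ori [-179.47    0.2   -19.31] F [-0.4  0.4  1.3] grip 70.8
  shift [-0.   0.  -0.5] yaw -0.0
```

View pics/w8.png

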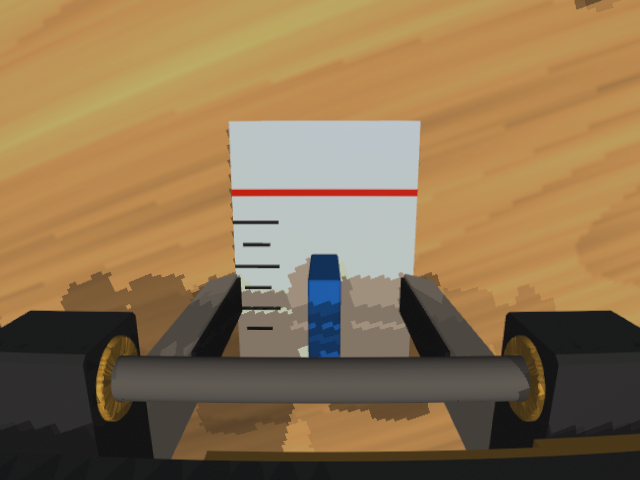

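Fin is at column 325 vs the finger midline 320, plate square in the view. Close on it.

carry_out(increments=[{"translation": [0, 1, 0], "yaw": 0, "jaw": 1}, {"translation": [0, 1, 0], "yaw": 0, "jaw": 1}, {"translation": [0, 1, 0], "yaw": 0, "jaw": 1}, {"translation": [0, 1, 0], "yaw": 0, "jaw": 1}, {"translation": [0, 1, 0], "yaw": 0, "jaw": 1}], newtons=45)

```text
time: 11.9
tool_pos: [0.4629, -0.2746, 0.2084]
orientation: [-179.5, 0.1, -19.3]
wrist_force: [0.2, 0.2, -0.1]
grip_width: 0.255
```

carry_out(increments=[{"translation": [0, 1, 0], "yaw": 0, "jaw": 1}, {"translation": [0, 1, 0], "yaw": 0, "jaw": 1}, {"translation": [0, 1, -10], "yaw": 0, "jaw": 1}, {"translation": [0, 1, -40], "yaw": 0, "jaw": 1}, {"translation": [0, 1, -60], "yaw": 0, "jaw": 1}])

```text
time: 12.52
tool_pos: [0.4626, -0.2762, 0.2699]
orientation: [-179.5, 0.0, -19.3]
wrist_force: [-1.0, 0.1, -2.1]
grip_width: 0.126
```

```bash
python3 -c "
from h import *
go(462.8,-273.4,208,-19.3)
s=sense();C=cam('wrist',s);im=read_camera('wrist'); cv2.imwrite('pics/w9.png',im[:,:,::-1])"
```

```text
t 12.53 pos [ 462.6 -276.2  269.9] ori [-1.7953e+02  4.0000e-02 -1.9310e+01] F [-1.   0.1 -2.1] grip 11.8
  shift [-0.7 -2.2 61.9] yaw -0.0
```

View pics/w9.png

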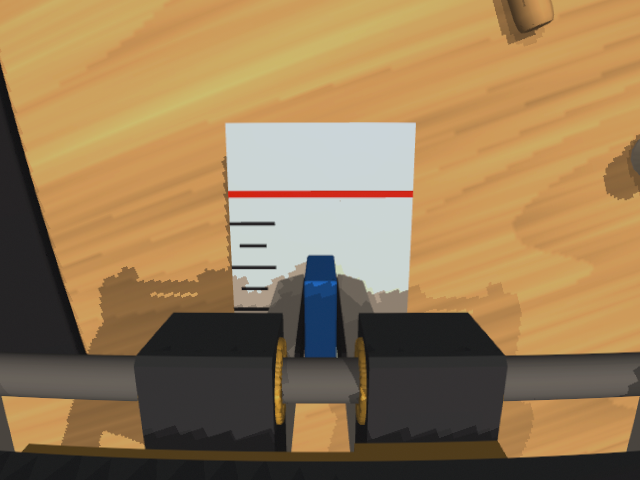

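```bash
python3 -c "
from h import *
go(497,-22,262,-9.5)"
```

```text
t 12.57 pos [ 463.5 -276.9  272.6] ori [-179.62   -0.22  -19.3 ] F [ 0.8 -1.4  0.3] grip 11.8
  shift [ -52.7 -251.6   12. ] yaw -0.171
```

carry_out(increments=[{"translation": [-53, -252, 0], "yaw": -0.171, "jaw": 1}, {"translation": [-53, -252, 0], "yaw": -0.171, "jaw": 1}, {"translation": [-53, -252, 0], "yaw": -0.171, "jaw": 1}, {"translation": [-53, -252, 0], "yaw": -0.171, "jaw": 1}, {"translation": [-53, -252, 0], "yaw": -0.171, "jaw": 1}])

```text
time: 13.2
tool_pos: [0.4964, -0.018, 0.2738]
orientation: [-179.6, -0.2, -9.2]
wrist_force: [-0.5, -1.2, -1.7]
grip_width: 0.128
```

```bash
python3 -c "
from h import *
go(497,-22,262,-9.5)"
```

```text
t 13.2 pos [496.4 -18.  273.8] ori [-179.62   -0.23   -9.17] F [-0.5 -1.2 -1.7] grip 12.0
  shift [ 1.2  4.  11.8] yaw 0.006
```

carry_out(increments=[{"translation": [1, 4, 12], "yaw": 0.006, "jaw": 1}, {"translation": [1, 4, 12], "yaw": 0.006, "jaw": 1}, {"translation": [1, 4, 12], "yaw": 0.006, "jaw": 1}, {"translation": [1, 4, 12], "yaw": 0.006, "jaw": 1}, {"translation": [1, 4, 12], "yaw": 0.006, "jaw": 1}])

```text
time: 13.82
tool_pos: [0.4969, -0.0226, 0.262]
orientation: [-179.6, -0.3, -9.6]
wrist_force: [-0.3, -0.6, -1.3]
grip_width: 0.123
```

```bash
python3 -c "
from h import *
s=sense();C=cam('wrist',s);im=read_camera('wrist'); cv2.imwrite('pics/w10.png',im[:,:,::-1])
go(497,-22,262,-9.5);print(s['qvel'])
im=read_camera('top');cv2.imwrite('pics/t10.png',cv2.resize(im[190:310,290:410],None,fx=5,fy=5,interpolation=cv2.INTER_CUBIC)[:,:,::-1])
"
```

```text
t 13.88 pos [496.9 -22.4 262. ] ori [-179.62   -0.25   -9.56] F [ 0.2 -0.  -1.1] grip 12.0
  shift [ 0.  -0.4 -0. ] yaw -0.001
[ 0.37455572 -0.11054641  0.02021547 -0.04623391  0.06964714 -0.07866542]
```

View pics/w10.png

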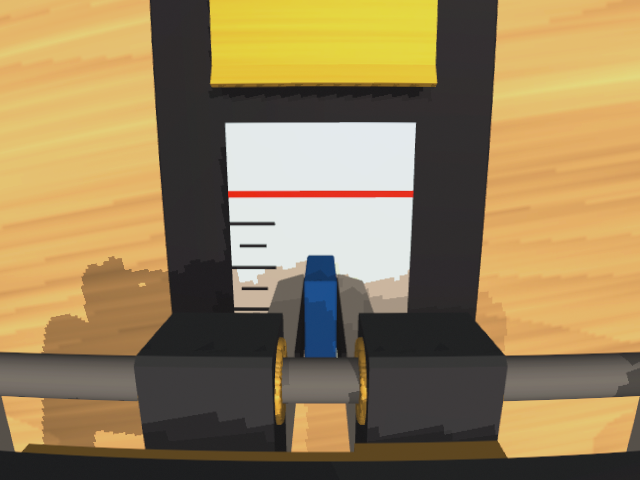

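View pics/t10.png

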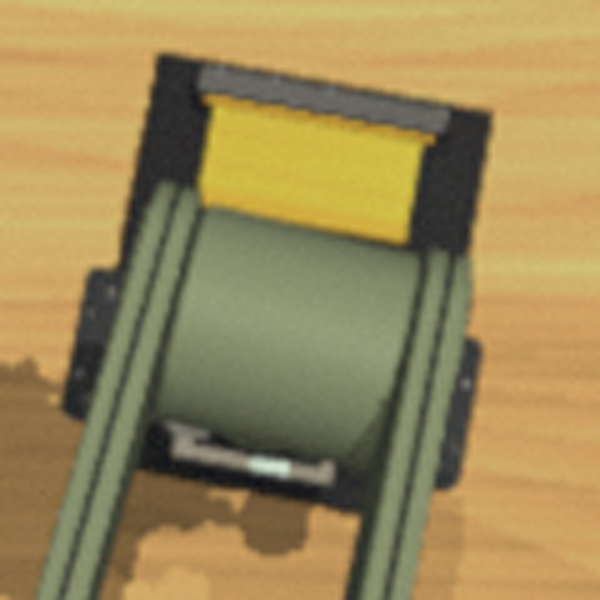

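```bash
python3 -c "
from h import *
s=sense();C=cam('wrist',s);R=Ro.from_euler('xyz',s['orientation'],degrees=True).as_matrix();T=s['tool_pos']*1000
def tool(p,z): 
    q=toplane(C,p,z)*1000; q=np.c_[q,np.full(len(q),z*1000)]; return np.round((q-T)@R,1),np.round(q,1)
for z in (.019,.021,.024): print('leaf',z,*tool([[211,85.5],[437,84.5]],z))
for z in (.055,.058,.061): print('line',z,*tool([[229,194],[413,193.5]],z), 'front',tool([[225.5,123],[415.5,122.5]],z)[0])
print('stage edges',*tool([[152,20],[496,20],[172.5,310],[476,310]],.010))
"
```

```text
leaf 0.019 [[ 95.  -55.  243.8]
 [ 95.3  58.4 243. ]] [[601.1  17.6  19. ]
 [582.5 -94.2  19. ]]
leaf 0.021 [[ 94.8 -54.5 241.8]
 [ 95.   57.8 241. ]] [[600.7  17.1  21. ]
 [582.3 -93.7  21. ]]
leaf 0.024 [[ 94.4 -53.8 238.8]
 [ 94.6  57.1 238. ]] [[600.2  16.5  24. ]
 [582.  -92.9  24. ]]
line 0.055 [[ 44.4 -40.4 207.5]
 [ 44.5  40.5 206.9]] [[548.5  11.4  55. ]
 [535.2 -68.5  55. ]] front [[ 74.8 -40.6 207.6]
 [ 74.8  40.4 207.1]]
line 0.058 [[ 44.7 -39.7 204.5]
 [ 44.8  39.9 203.9]] [[548.7  10.6  58. ]
 [535.6 -67.9  58. ]] front [[ 74.6 -39.9 204.6]
 [ 74.6  39.8 204.1]]
line 0.061 [[ 45.  -39.1 201.5]
 [ 45.2  39.2 200.9]] [[548.9   9.9  61. ]
 [536.  -67.3  61. ]] front [[ 74.5 -39.3 201.6]
 [ 74.5  39.1 201.1]]
stage edges [[129.7 -86.7 253.1]
 [129.1  90.2 252. ]
 [-28.5 -86.9 252.4]
 [-28.3  90.6 251.3]] [[ 640.5   43.2   10. ]
 [ 610.7 -131.2   10. ]
 [ 484.6   69.6   10. ]
 [ 455.3 -105.5   10. ]]
```

carry_out(increments=[{"translation": [0, 1.6, 15], "yaw": 0, "jaw": 1}, {"translation": [0, 1.6, 30], "yaw": 0, "jaw": 1}, {"translation": [0, 1.6, 38], "yaw": 0, "jaw": 1}, {"translation": [0, 1.6, 41], "yaw": 0, "jaw": 1}, {"translation": [0, 1.6, 42], "yaw": 0, "jaw": 1}])

```text
time: 14.55
tool_pos: [0.4969, -0.0236, 0.2197]
orientation: [-179.6, -0.2, -9.5]
wrist_force: [-0.3, -0.3, -0.4]
grip_width: 0.125
```

carry_out(increments=[{"translation": [0, 0, 0.5], "yaw": 0, "jaw": 1}, {"translation": [0, 0, 1], "yaw": 0, "jaw": 1}, {"translation": [0, 0, 1.5], "yaw": 0, "jaw": 1}, {"translation": [0, 0, 2], "yaw": 0, "jaw": 1}, {"translation": [0, 0, 2], "yaw": 0, "jaw": 1}])

```text
time: 15.18
tool_pos: [0.4972, -0.0236, 0.2186]
orientation: [-179.6, -0.3, -9.5]
wrist_force: [-1.0, -0.8, 5.1]
grip_width: 0.125
```

```bash
python3 -c "
from h import *
go(497,-22,218,-9.5)
s=sense();C=cam('wrist',s);im=read_camera('wrist'); cv2.imwrite('pics/w11.png',im[:,:,::-1])
im=read_camera('side');cv2.imwrite('pics/s11.png',cv2.resize(im[200:320,250:420],None,fx=4.5,fy=4.5,interpolation=cv2.INTER_CUBIC)[:,:,::-1])
"
```

```text
t 15.18 pos [497.2 -23.6 218.6] ori [-179.63   -0.27   -9.53] F [-1.  -0.8  5.1] grip 11.7
  shift [-0.5 -1.5  0.6] yaw -0.0
```

View pics/w11.png

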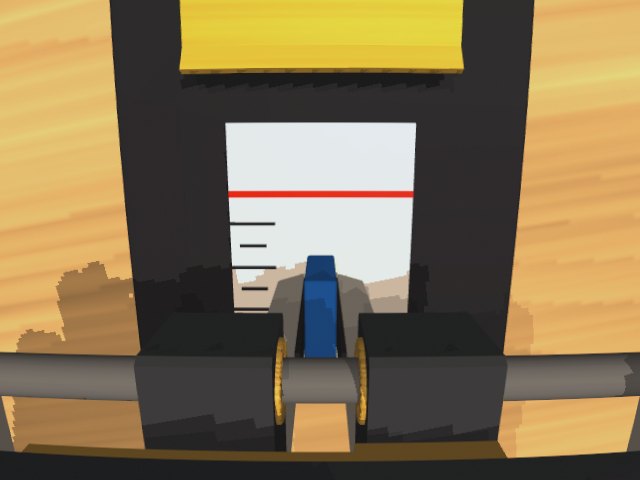

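View pics/s11.png

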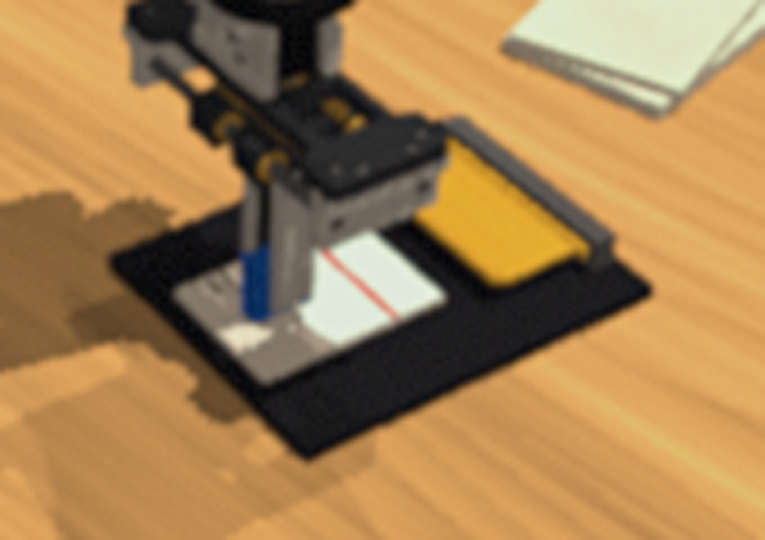

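```bash
python3 -c "
from h import *
s=sense();C=cam('wrist',s);R=Ro.from_euler('xyz',s['orientation'],degrees=True).as_matrix();T=s['tool_pos']*1000
def tool(p,z): 
    q=toplane(C,p,z)*1000; q=np.c_[q,np.full(len(q),z*1000)]; return np.round((q-T)@R,1).tolist()
for z in (.019,.022,.024): print('leaf',z,tool([[180.5,71],[463.5,70.5]],z))
print(tool([[229,194],[413,193.5]],.014))
go(*(T+R@[25,0,0]),-9.5)
"
```

```text
leaf 0.019 [[95.2, -56.6, 200.5], [95.1, 57.6, 199.7]]
leaf 0.022 [[94.7, -55.6, 197.5], [94.6, 56.6, 196.7]]
leaf 0.024 [[94.4, -55.0, 195.4], [94.3, 56.0, 194.7]]
[[44.6, -39.9, 205.1], [44.8, 40.0, 204.6]]
t 15.28 pos [497.2 -23.6 218.6] ori [-179.63   -0.28   -9.53] F [-2.5  0.7  5.2] grip 11.6
  shift [25. -0. -0.] yaw -0.001
```

carry_out(increments=[{"translation": [5, 0.2, 0.3], "yaw": 0, "jaw": 1}, {"translation": [10, 0.4, 0.3], "yaw": 0, "jaw": 1}, {"translation": [15, 0.5, 0.4], "yaw": 0, "jaw": 1}, {"translation": [20, 0.5, 0.4], "yaw": 0, "jaw": 1}, {"translation": [25, 0.5, 0.5], "yaw": 0, "jaw": 1}])

```text
time: 15.9
tool_pos: [0.5217, -0.0284, 0.2185]
orientation: [-179.7, -0.1, -9.5]
wrist_force: [-4.2, -0.2, 7.5]
grip_width: 0.122
```

```bash
python3 -c "
from h import *
s=sense();C=cam('wrist',s);im=read_camera('wrist'); cv2.imwrite('pics/w12.png',im[:,:,::-1])
go(497.2+49.3,-23.6-8.3,218.6,-9.5)
"
```

```text
t 15.95 pos [522.4 -28.6 218.6] ori [-179.66   -0.25   -9.53] F [-1.8 -0.2  3.7] grip 12.0
  shift [24.3 -0.7  0.1] yaw -0.001
```

View pics/w12.png

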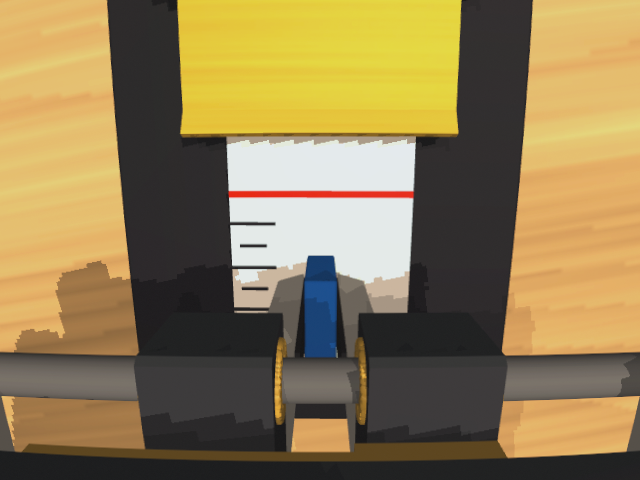

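carry_out(increments=[{"translation": [5, -0.1, 0.3], "yaw": 0, "jaw": 1}, {"translation": [10, -0.1, 0.3], "yaw": 0, "jaw": 1}, {"translation": [15, -0.1, 0.4], "yaw": 0, "jaw": 1}, {"translation": [20, -0.1, 0.4], "yaw": 0, "jaw": 1}, {"translation": [23.5, -0.1, 0.5], "yaw": 0, "jaw": 1}])

```text
time: 16.58
tool_pos: [0.5456, -0.0326, 0.2184]
orientation: [-179.7, -0.2, -9.5]
wrist_force: [-4.6, -0.1, 7.5]
grip_width: 0.128
```

carry_out(increments=[{"translation": [0, 0, 0.5], "yaw": 0, "jaw": 1}, {"translation": [0, 0, 0.8], "yaw": 0, "jaw": 1}, {"translation": [0, 0, 1], "yaw": 0, "jaw": 1}, {"translation": [0, 0, 1], "yaw": 0, "jaw": 1}, {"translation": [0, 0, 1], "yaw": 0, "jaw": 1}])

```text
time: 17.2
tool_pos: [0.5461, -0.0327, 0.2185]
orientation: [-179.7, -0.2, -9.5]
wrist_force: [-4.1, 0.6, 8.7]
grip_width: 0.126
```

```bash
python3 -c "
from h import *
s=sense();C=cam('wrist',s);im=read_camera('wrist'); cv2.imwrite('pics/w13.png',im[:,:,::-1])
go(497.2+49.3,-23.6-8.3,218.6,-9.5)
im=read_camera('side');cv2.imwrite('pics/s13.png',cv2.resize(im[200:320,250:420],None,fx=4.5,fy=4.5,interpolation=cv2.INTER_CUBIC)[:,:,::-1])
"
```

```text
t 17.25 pos [546.1 -32.7 218.5] ori [-1.7971e+02 -1.7000e-01 -9.5200e+00] F [-3.4 -0.3  8.9] grip 11.4
  shift [ 0.3 -0.9 -0.1] yaw -0.0
```

View pics/w13.png

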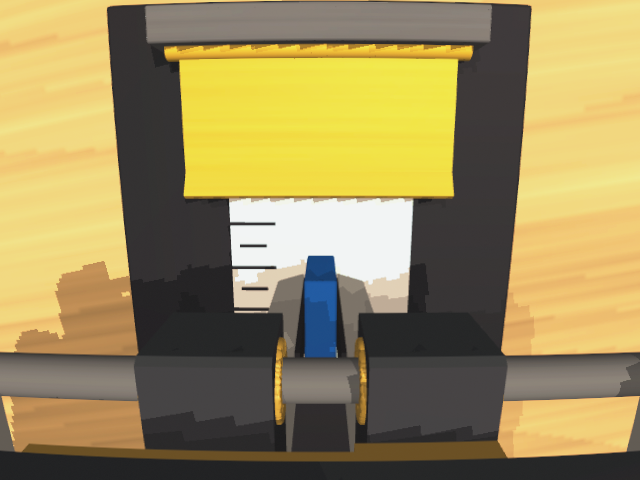

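View pics/s13.png

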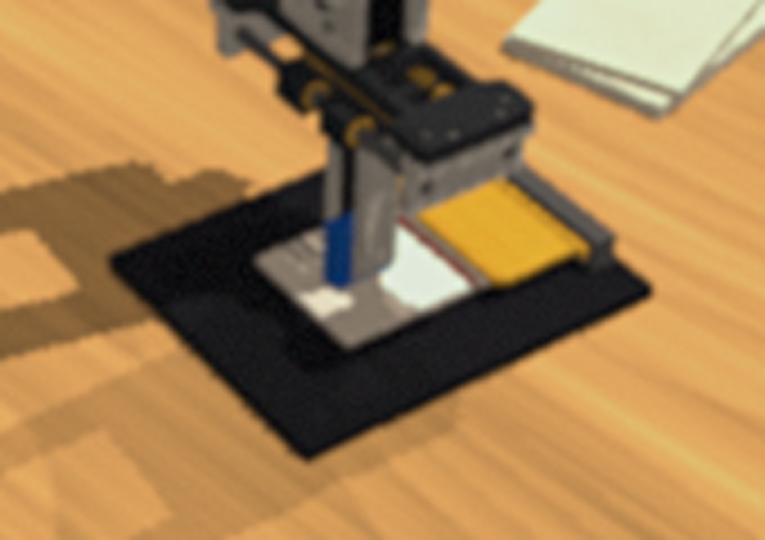

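```bash
python3 -c "
from h import *
s=sense();C=cam('wrist',s);R=Ro.from_euler('xyz',s['orientation'],degrees=True).as_matrix();T=s['tool_pos']*1000
def tool(p,z): 
    q=toplane(C,p,z)*1000; q=np.c_[q,np.full(len(q),z*1000)]; return np.round((q-T)@R,1).tolist()
for z in (.020,.022,.024): print('leaf',z,tool([[184,198],[454,197]],z))
print('line(prev)',tool([[229,194],[413,193.5]],.014), 'plate edges',tool([[230.5,215],[413.5,215]],.014))
print(s['wrist_force'],s['qvel'])
# top leaf edge in top cam
"
```

```text
leaf 0.02 [[43.7, -57.8, 198.9], [44.0, 56.1, 198.3]]
leaf 0.022 [[44.0, -57.1, 196.9], [44.3, 55.5, 196.3]]
leaf 0.024 [[44.2, -56.5, 194.9], [44.5, 54.9, 194.3]]
line(prev) [[44.7, -39.8, 204.8], [44.8, 40.0, 204.4]] plate edges [[35.4, -39.6, 204.8], [35.4, 40.6, 204.4]]
[-3.48552017  1.04483844  8.52791322] [-0.0561736  -0.07471486  0.02241411 -0.01490472  0.04972944  0.00977514]
```

carry_out(increments=[{"translation": [0, 0, 1.1], "yaw": 0, "jaw": 1}, {"translation": [0, 0, 1.2], "yaw": 0, "jaw": 1}, {"translation": [0, 0, 1.2], "yaw": 0, "jaw": 1}, {"translation": [0, 0, 1.2], "yaw": 0, "jaw": 1}, {"translation": [0, 0, 1.2], "yaw": 0, "jaw": 1}])

```text
time: 17.92
tool_pos: [0.5463, -0.0327, 0.2184]
orientation: [-179.7, -0.1, -9.5]
wrist_force: [-4.5, 0.8, 10.4]
grip_width: 0.129
```

```bash
python3 -c "
from h import *
im=read_camera('wrist'); cv2.imwrite('pics/w14.png',im[:,:,::-1])
im=read_camera('top');cv2.imwrite('pics/t14.png',im[:,:,::-1]); C=cam('top')
print(rect(C,im,(172,150,100),(8,255,255),(180,220,250,300),.096))
go(546,-32.7,218.5,-9.5)
"
```

```text
[504.7 309.4  76.   51.8 -22.3]
t 18.02 pos [546.3 -32.7 218.4] ori [-1.7972e+02 -1.3000e-01 -9.5100e+00] F [-4.3  1.  10.9] grip 11.8
  shift [-0.3  0.1 -0.1] yaw -0.0
```

View pics/w14.png

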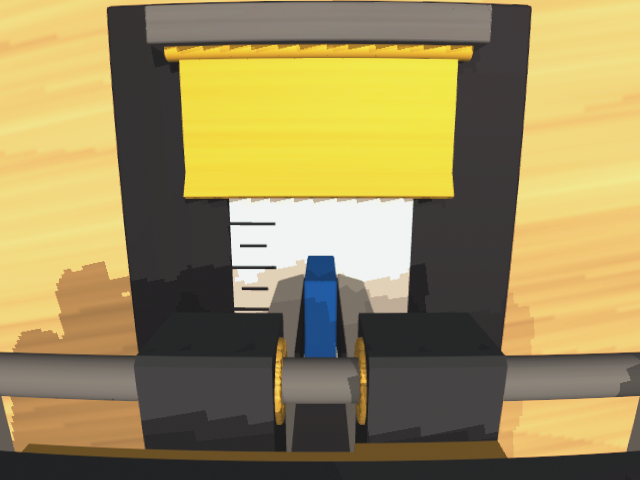

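View pics/t14.png

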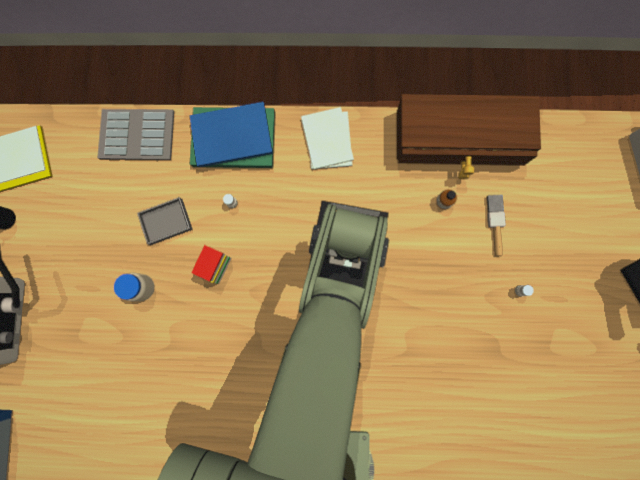

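The line is at the leaf edge (row 197 against 194), the leaf is still down, the column stands, and the bystanders have not moved. The press reads about 10.5 N, so I am handing in.

```bash
python3 -c "
from bench import *
print(hand_in())"
```

```text
the job is handed in; nothing more can be done
None
```

The red-lidded case is stacked on the column. The white plate is under the leaf with its red line at the leaf's edge, and I handed in still holding the fin and pressing it down. The clock read 18.0 s of the 54 s allowed.

**Column:** after letting go, the red case measured about 2–3 mm and under 1° from the yellow case's measured position. I did not re-measure the lower two cases; in the last views the column stands straight.

**Plate:** these are the last measurements, from the wrist camera at the end of the slide:

| Check | Measured | Limit |
|---|---|---|
| Red line to leaf edge | about 0.5 mm | 8 mm |
| Off centre | about 1 mm | 12 mm |
| Square to the leaf | within about 0.2° | 0.08 rad (4.6°) |
| Downward force | 10.4–10.9 N | over 4 N |

- **Line position:** the line is now hidden under the leaf's bent-up lip. Its position comes from where it sat in the grip before and during the slide, not from a direct last view.
- **Leaf and grip:** the leaf looked down and unmoved in the wrist views during and after the slide. The grip was commanded to 45 N on the fin, with the opening reading about 12 mm, the fin's thickness.
- **Bystanders:** in the last overhead picture they look unmoved, which I judged by eye.
- **Side force:** about 4 N of horizontal force remained on the wrist, which I take to be friction left over from the slide.

No check failed. The one disagreement, about 9 mm on the yellow case, came from a picture taken while the arm was still moving. I took a new one with the arm nearly still, which agreed to about 2 mm.

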